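# Pry a stuck casting out of its mould

### The arm

A 6-joint arm with a two-finger parallel gripper is mounted at the origin on the work surface. World frame = base frame: x ahead of the robot, y to its left, z up, the work surface at z = 0. Lengths are in m, angles in degrees, forces in N, time in s.
With the tool pointing down it reaches from about 0.3 to 0.75 m from the base axis. Payload 8.5 kg.
Tool frame: the origin (TCP) lies on the mounting face of the last link; the fingertips stand tip_extent ahead of it and the grasp point (between the pads) lies 155 mm ahead of it (tip_extent is the distance from the TCP to the fingertips, in m); z points along the fingers, y is the line along which they close (so a half turn about z gives the same grasp; the last joint's range is limited). The gripper opens to 85 mm and grips with 20 to 120 N. Pads are 22 mm wide; open, the fingers measure 114 mm over their backs; the gripper's body (76 mm by 85 mm) begins 54 mm behind the grasp point. The pads swing forward as they close: fully open they stand 13 mm farther back than shut.
Start: joints at [-79.028, 21.807, 74.336, -0, 83.858, -12.336], TCP at [0.218, -0.505, 0.405] pointing down, gripper open.
Joint ranges: [-178.18, 178.18], [-50.72, 133.34], [12.68, 142.11], [-81.47, 261.47], [9.98, 163.14], [-165.26, 165.26]. Speed limits (degrees/s): [136.94, 136.94, 180, 180, 180, 180].

### API

Orientations are given as a 3x3 rotation matrix whose columns are the frame's x, y, z axes.
In Python, from rig import observe, get_image, camera_params, close_job, tip_extent gives the robot as it stands.
- The arm moves only by the shell command python3 -m creep 'ROWS' [FORCE]. ROWS is JSON, a list of rows, each an object with "jaw": the gripper's target within -1 to 1 (shut at 1, half-way at 0, fully open at -1); "travel": the shift along the world's x, y, z in mm, a list of three; "roll": the turn about the world's z in rad. A call has 1 to 12 rows; each row is the pose to reach, as a shift and turn from the pose commanded when the call began; what a row does not reach only later rows make up. A row lasts 1/10 s, in which the tool goes at most 50 mm and 8.59 degrees, less where a joint would pass 70% of its speed; a pose out of reach is approached as far as the arm can. A call with a gripper value outside its range is refused whole. The fingers move at their own pace and stop on an object; FORCE is the grip in N (left out, the last holds). Time passes only in rows, so rows that repeat a pose let the fingers close. It gives the time, the measured TCP pose, the force, the opening and the grip force at its end, in the units of the state.
- observe(): the state, without advancing time (a new reading comes with each control period).
- get_image(name): name is "scene" or "top"; returns (picture, depth): 480x640x3 uint8, red, green, blue; 480x640 float32, m along the optical axis (not along the pixel's ray), 0 where there is no reading.
- camera_params(name): a dict with "mtx" (3x3 intrinsics, pixels), "dist_coeffs" ([k1, k2, p1, p2, k3] as OpenCV has them; the pictures are not rectified), "extrinsics" (4x4, takes a point from camera to world coordinates). Camera axes: x right, y down, z forward; pixel columns grow to the right and rows downward; lengths in m; the calibration is good to about 2 mm. A picture is of the moment at which its call begins. camera_params takes no time and is no camera call.
- close_job(): hands the job in; it is judged then, once.
The state is a dict: "time_s": time; "q": joint angles; "qvel": joint speeds; "joint_efforts": joint torques, N m; "position": TCP position; "tool_rot": TCP orientation; "ft_force": force on the tool from outside, world axes, zero at the start; "wrist_torque": the same for the moment, N m; "grip_width": finger opening in m; "gripper_force": force on a finger pad.
Only numpy, scipy, OpenCV 4.12 (cv2) and the standard library are available. Lean on these libraries where they do the work, as an engineer would, in place of code of your own. Each camera call takes 0.05 s, during which the arm holds its last target. There are 200 camera calls.

### The job

The white casting is stuck in the steel mould: take the pry bar, set it over the dark steel block with its tip under the casting's lip and lever the lip up until the casting comes loose and stays propped up on the sprung cheeks; do not pull it by hand before that. Then lay the bar flat back on the open bench, and put the casting flat and right way up in the steel tray. Leave the other things on the bench where they are.

Things in the scene. Friction and masses are not known exactly. Their poses are not given: they have to be found in the camera images.
- mould: Open steel mould (trough) fixed to the bench. Origin: on the bench under the cavity's centre; x points along it to the end where the casting's lip hangs over; z up. Outline x -60 to 46, y -48 to 48 mm. Cavity: floor at z 16, x -46 to 42, y -22 to 22 mm. Side and rear walls reach z 34 mm, the front wall (x 42 to 46) z 26 mm.
- cheek_left (a joint): Sprung steel cheek low in the mould's +y wall (mould x 25 to 35 mm, up to 6.5 mm above the cavity floor). 0 at the start, pressing on the casting's side with about 16 N; the two hold it by friction. Once the casting's underside is above it, it snaps in under the casting to about -0.003 m and props it up, loose. Positive is outwards, limit +0.004 m.
- cheek_right (a joint): The same in the -y wall.
- casting_center (a point): Centre (half-way up) of the white casting's main body, 80 (x) by 40 (y) by 26 mm (z), with a 5 mm high round boss on top (28 mm wide, 18 mm behind the centre). At its +x end a lip 10 mm thick and 30 mm wide, level with the body's top, juts out to x 66 mm. It starts on the cavity floor, axes parallel to the mould's, its top 42 mm above the bench, 8 mm proud of the walls.
- casting_lip (a point): Middle of the lower outer edge of the casting's lip: x +66 mm, z +3 mm from the casting's centre, 32 mm above the bench at the start (the free space below it reaches down to the bench). Axes as the casting.
- fulcrum: Dark steel set-up block with drilled holes, fixed to the bench in front of the lip: 25.4 mm (x) by 76.2 mm (y) by 50.8 mm high, origin at the centre of its underside, axes parallel to the mould's. The fulcrum for the bar.
- fulcrum_edge (a point): Middle of the fulcrum's upper edge nearest the casting, 50.8 mm above the bench, 41 to 49 mm beyond the lip's outer edge along the mould's x. Axes as the fulcrum.
- bar_grip (a point): Centre of the pry bar's wooden handle, 100 mm long (x), 22 x 22 mm. The bar's x axis points from handle to tip. A flat steel blade, 16 mm wide (y), 5 mm thick (z), leaves the handle's end 50 mm ahead, at half height, and ends at the tip 150 mm ahead. It starts lying on its handle, centre 11 mm up, tip roughly towards the robot.
- bar_tip (a point): Middle of the end of the bar's blade, 150 mm ahead of bar_grip. Axes as the bar.
- tray: Shallow steel tray fixed to the bench, 160 mm (x) by 136 mm (y) outside, walls 4 mm thick and 16 mm high. Origin at the centre of its underside; inner floor 4 mm above the bench.
- bar: The pry bar, about 160 g, balancing about 30 mm ahead of bar_grip; origin below bar_grip on the handle's underside.
- casting: The casting, about 110 g; origin at the centre of its body's underside, 13 mm below casting_center. Levered at the lip it tips up about its rear lower edge; the cheeks snap under when the lip's outer edge has risen about 11 mm. Left propped on them its lip stays about 9 mm up (tipped 5 degrees) and it can be lifted freely.
- tin: Bystander: solvent tin, 72 mm diameter, 105 mm tall; origin at its underside.
- pliers: Bystander: pliers with red grips, 150 mm long, 16 mm high; origin at its underside.
- bracket: Bystander: white printed bracket, 100 x 28 x 22 mm; origin at its underside.
- cap: Bystander: white printed stepped cap, 42 mm diameter, 24 mm tall; origin at its underside.
- jar: Bystander: small jar, 60 mm diameter, 75 mm tall; origin at its underside.
Mind the look-alikes: they are no part of the job. What is meant by the bar is not yellow, and is the smaller of those in its own colour.

How it is judged:
By the outcome, as a careful person would: the job done as asked, in the order asked, and still so for the second after the job is handed in, with the robot touching nothing.
It also fails if it takes over 67 s, if anything falls off the work surface, if the arm or the gripper's body presses on something with over 40 N, if the wrist force passes 120 N, or if a joint passes its speed limit or range.

## Working session

There is one attempt and no reset: what is moved stays moved. The work goes in short steps, Python scripts to look and compute and a shell command to move; the robot and the scene stay as the last step left them, time stands still between calls to the robot, and variables do not carry over. Pictures are saved under pics/ and viewed, at most 10 in all, crops included, and the job is handed in when it is done.

```bash
ls; mkdir -p pics; python3 - <<'E'
from rig import *
import cv2,numpy as np
print(observe()); print(tip_extent if not callable(tip_extent) else tip_extent())
for n in("scene","top"):
    p,d=get_image(n); cv2.imwrite(f"pics/{n}0.png",p[:,:,::-1]); np.savez(f"pics/{n}0.npz",p=p,d=d)
    c=camera_params(n); print(n,c)
E
```

```text
pics
{'time_s': 0.0, 'q': array([-7.90252108e+01,  2.18392532e+01,  7.43842622e+01, -1.02723779e-03,
        8.38581569e+01, -1.23374713e+01]), 'qvel': array([ 0.00512352,  0.08579226,  0.03390621,  0.01819409, -0.02531169,
       -0.00124105]), 'joint_efforts': array([-1.96586407e-03, -4.48464632e+01, -2.31280553e+01, -2.60048109e-04,
        4.73588356e-03, -1.40369926e-05]), 'position': array([ 0.21762965, -0.50505525,  0.40413078]), 'tool_rot': array([[ 9.18360996e-01,  3.95743601e-01, -2.88872787e-04],
       [ 3.95743602e-01, -9.18359980e-01,  1.39598672e-03],
       [ 2.87163603e-04, -1.39633931e-03, -9.99998984e-01]]), 'ft_force': array([-1.01847497,  0.50014434,  0.04045837]), 'wrist_torque': array([-0.00375954,  0.01110139, -0.0249929 ]), 'gripper_force': 0.0, 'grip_width': 0.0855211213194472}
0.1734
scene {'mtx': array([[459.94996036,   0.        , 323.85485244],
       [  0.        , 459.94996036, 238.909919  ],
       [  0.        ,   0.        ,   1.        ]]), 'dist_coeffs': array([-0.09987022,  0.        ,  0.        ,  0.        ,  0.        ]), 'extrinsics': array([[-0.58587357,  0.58889267, -0.55673834,  0.97143847],
       [ 0.81015635,  0.44253537, -0.38445953,  0.28590125],
       [ 0.01997101, -0.67628978, -0.73636492,  0.77637099],
       [ 0.        ,  0.        ,  0.        ,  1.        ]])}
top {'mtx': array([[521.83799656,   0.        , 312.63585953],
       [  0.        , 521.83799656, 242.48941539],
       [  0.        ,   0.        ,   1.        ]]), 'dist_coeffs': array([-0.13169401,  0.        ,  0.        ,  0.        ,  0.        ]), 'extrinsics': array([[-0.01814857, -0.98060478,  0.19515354,  0.1687144 ],
       [-0.99982099,  0.01675501, -0.00878938, -0.0696747 ],
       [ 0.00534911, -0.19527812, -0.98073332,  1.43544939],
       [ 0.        ,  0.        ,  0.        ,  1.        ]])}
```

View pics/top0.png

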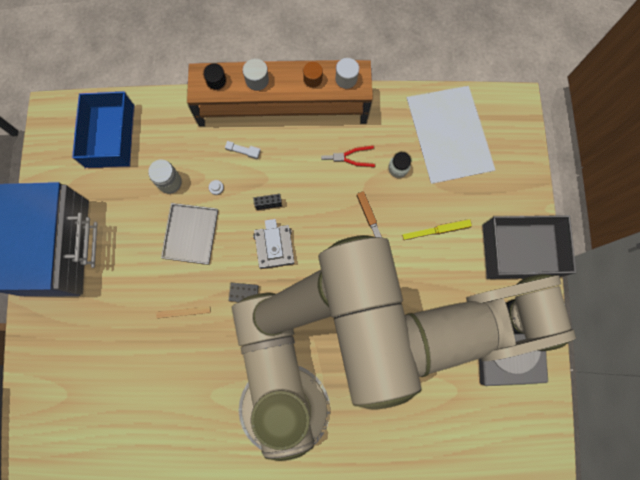

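View pics/scene0.png

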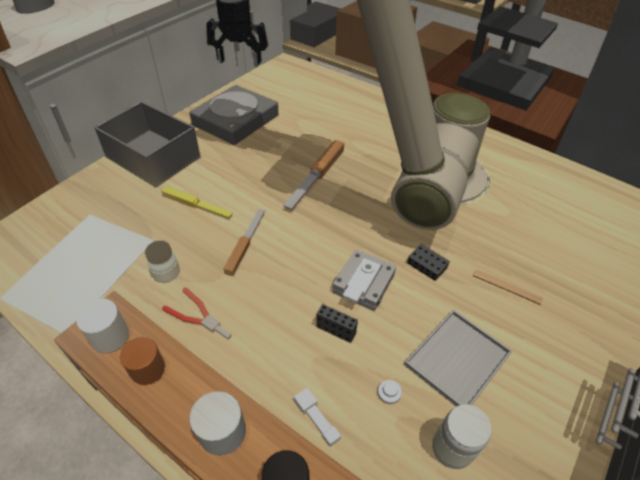

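The top view shows the mould at (273,245) with its lip pointing up the image (+x), and the fulcrum at (267,201). The tray is at (190,235). One brown-handled bar is at (367,208), and the scene view shows a second, larger one at (320,170). I'll measure these next.

```bash
cat > h.py <<'E'
import cv2,numpy as np
from rig import *
def snap(n,f):
    p,d=get_image(n); cv2.imwrite(f"pics/{f}.png",p[:,:,::-1]); np.savez(f"pics/{f}.npz",p=p,d=d); return p,d
def load(f): a=np.load(f"pics/{f}.npz"); return a['p'],a['d']
def rays(n,uv):
    c=camera_params(n); E=c['extrinsics']
    u=cv2.undistortPoints(np.array(uv,float).reshape(-1,1,2),c['mtx'],c['dist_coeffs']).reshape(-1,2)
    return E[:3,3],np.c_[u,np.ones(len(u))]@E[:3,:3].T
def onz(n,uv,z):
    o,r=rays(n,uv); return o+r*((z-o[2])/r[:,2])[:,None]
def depthpts(n,uv,d):
    o,r=rays(n,uv); uv=np.array(uv,int); return o+r*d[uv[:,1],uv[:,0]][:,None]
def cloud(n,d,box=None):
    y0,y1,x0,x1=box or (0,480,0,640)
    v,u=np.mgrid[y0:y1,x0:x1]; uv=np.c_[u.ravel(),v.ravel()]
    return uv,depthpts(n,uv,d)
def rect(P):
    c,s,a=cv2.minAreaRect(np.float32(P[:,:2]*1000)); return np.round(c,1),np.round(s,1),round(a,1)
def blobs(m,amin=30):
    n,l,s,c=cv2.connectedComponentsWithStats(m.astype(np.uint8)); return [(l==i,s[i],c[i]) for i in range(1,n) if s[i,4]>=amin]
E
python3 - <<'E'
from h import *
# per-view heights
for n in("top","scene"):
    p,d=load(n+"0"); hsv=cv2.cvtColor(p,cv2.COLOR_RGB2HSV).astype(int)
    uv,P=cloud(n,d); X=P.reshape(480,640,3)
    H,S,V=hsv[...,0],hsv[...,1],hsv[...,2]
    on=(X[...,0]>.15)&(X[...,0]<.85)&(abs(X[...,1])<.55)&(d>0)
    br=(H<12)&(S>140)&on&(X[...,2]<.05)
    print(n,'bench z',np.median(X[on][:,2]))
    for m,s,c in blobs(br): print(' brown',c.round(),s[4],X[m].mean(0).round(4),rect(X[m]))
    dk=(V<75)&(S<90)&on&(X[...,2]>.01)&(X[...,2]<.07)
    for m,s,c in blobs(dk,60): print(' dark',c.round(),s[4],X[m].mean(0).round(4),rect(X[m]),np.percentile(X[m][:,2],95).round(4))
    gr=(S<70)&(V>80)&on&(X[...,2]<.07)
    for m,s,c in blobs(gr,60): print(' grey',c.round(),s[4],X[m].mean(0).round(4),rect(X[m]),np.percentile(X[m][:,2],95).round(4))
p,d=load("top0"); s,_=load("scene0")
a=cv2.resize(p[150:320,150:400],None,fx=3.2,fy=3.2,interpolation=2)[:540]
cv2.imwrite("pics/ct.png",a[:,:,::-1])
b=cv2.resize(s[130:380,220:540],None,fx=2.4,fy=2.4,interpolation=2); cv2.imwrite("pics/cs.png",b[:,:,::-1])
E
```

```text
top bench z 0.0023039859416681407
 brown [358. 156.] 232 [ 0.7048 -0.2198  0.0098] (array([ 709.3, -221.9]), array([88.4, 67. ]), 85.9)
 dark [364. 118.] 62 [ 0.8123 -0.2365  0.0397] (array([ 814.4, -234.8]), array([22.8, 14.7]), 58.6) 0.0653
 dark [200. 121.] 62 [0.8116 0.2375 0.0376] (array([812.5, 236.1]), array([11.4, 21.5]), 34.2) 0.0644
 dark [268. 203.] 194 [0.5609 0.0399 0.0393] (array([565.5,  40.6]), array([23.4, 71.9]), 7.6) 0.0543
 grey [443. 144.] 3328 [ 7.454e-01 -4.743e-01  5.000e-04] (array([ 736.5, -466.9]), array([227.7, 167.2]), 0.6) 0.0058
 grey [243. 149.] 332 [0.731  0.114  0.0129] (array([738.6, 118.6]), array([106.1,  40.2]), 70.6) 0.0242
 grey [333. 157.] 147 [ 0.7037 -0.1469  0.0101] (array([ 705.8, -143. ]), array([63.6, 23.3]), 87.7) 0.0162
 grey [397. 170.] 182 [ 0.6533 -0.3251  0.0335] (array([ 665.5, -333.7]), array([64. , 54.6]), 70.1) 0.053
 grey [170. 187.] 113 [0.6095 0.3141 0.0496] (array([610.2, 316.2]), array([14.4, 56. ]), 21.1) 0.068
 grey [216. 187.] 193 [0.6175 0.1914 0.0153] (array([620.8, 193.8]), array([46.6, 43.4]), 88.6) 0.0269
 grey [18
[... 1641 characters left out ...]
162  0.0361] (array([ 665.7, -339. ]), array([74.4, 64.4]), 65.7) 0.0631
 grey [458. 359.] 5715 [0.4827 0.2625 0.0057] (array([477. , 261.6]), array([141.6, 181.7]), 81.7) 0.0162
 grey [215. 326.] 297 [ 0.703  -0.1489  0.0093] (array([ 700.3, -148. ]), array([28.2, 72.7]), 1.3) 0.0131
 grey [316. 411.] 1209 [0.7222 0.107  0.0119] (array([709.3,  95.6]), array([151.3,  54.7]), 74.1) 0.0234
 grey [389. 391.] 504 [0.6198 0.1917 0.0149] (array([613.7, 189.9]), array([50.3, 43.8]), 8.9) 0.0256
 grey [608. 415.] 504 [0.4575 0.5265 0.0458] (array([432.1, 533. ]), array([166.2,  29.8]), 1.4) 0.0491
 grey [451. 457.] 546 [0.6695 0.3306 0.0407] (array([665.6, 333.5]), array([17.7, 60.6]), 12.0) 0.0673
```

View pics/ct.png

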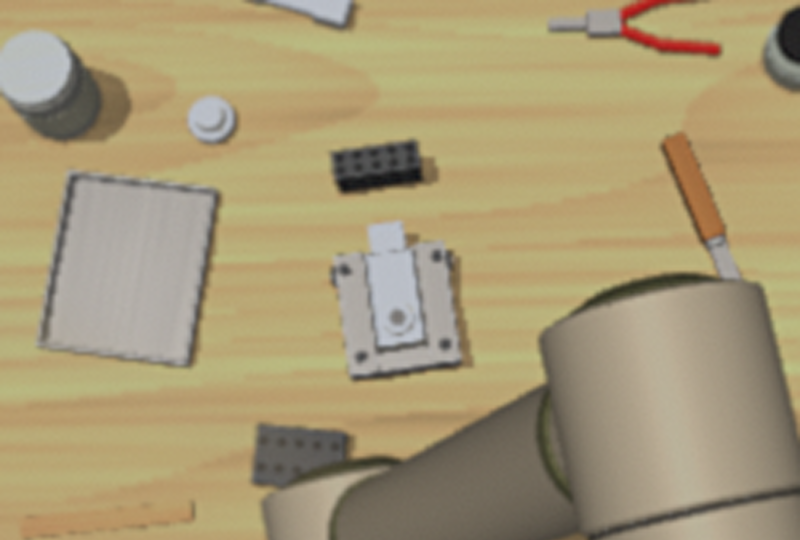

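The crop confirms the layout: the lip points up towards the tall dark block, and the thin-blade bar's handle is on the right with its tip under the arm's shadow. The block at the lower left is flat, so it isn't the fulcrum. Next I'll get exact numbers for the bar and the casting.

```bash
python3 - <<'E'
from h import *
for n in("top","scene"):
    p,d=load(n+"0"); hsv=cv2.cvtColor(p,cv2.COLOR_RGB2HSV).astype(int)
    H,S,V=hsv[...,0],hsv[...,1],hsv[...,2]
    uv,P=cloud(n,d); X=P.reshape(480,640,3)
    q={'top':[(367,205),(274,240),(262,250)],'scene':[(237,255),(330,155),(365,270),(350,275)]}[n]
    for u,v in q: print(n,(u,v),hsv[v,u],X[v,u].round(3))
    br=(H<=14)&(S>150)&(X[...,2]<.06)&(X[...,0]<.68)&(X[...,0]>.1)&(X[...,1]<-.0)&(d>0)
    for m,s,c in blobs(br,50):
        vu=np.argwhere(m)[:,::-1]; Pz=onz(n,vu,.018); print(' handle',c.round(),s[4],rect(Pz),rect(X[m]),X[m][:,2].max().round(4))
    cast=(S<25)&(V>150)&(X[...,0]>.35)&(X[...,0]<.56)&(abs(X[...,1]-.03)<.06)&(d>0)
    for m,s,c in blobs(cast,50):
        vu=np.argwhere(m)[:,::-1]; Pz=onz(n,vu,.042);
        print(' cast',c.round(),s[4],rect(Pz),X[m][:,2].mean().round(4))
E
```

```text
top (367, 205) [ 13 153 165] [ 0.555 -0.237  0.022]
top (274, 240) [110  15 198] [0.454 0.023 0.044]
top (262, 250) [ 15  15 174] [0.43  0.057 0.03 ]
 handle [366. 208.] 224 (array([ 547.3, -234.9]), array([93.6, 19.8]), 20.0) (array([ 547.2, -234.2]), array([93.8, 19.8]), 19.6) 0.0306
 cast [273. 244.] 1169 (array([450.2,  26.2]), array([125.9,  93.7]), 7.7) 0.0369
scene (237, 255) [ 14 135 157] [ 0.551 -0.231  0.021]
scene (330, 155) [ 14 137 154] [ 0.154 -0.267  0.032]
scene (365, 270) [ 75   3 176] [0.44  0.023 0.048]
scene (350, 275) [ 21  16 157] [0.46  0.    0.035]
 cast [359. 275.] 1156 (array([454.8,  14.1]), array([116.6,  63.4]), 6.4) 0.0405
 cast [380. 282.] 324 (array([440.6,  60.7]), array([99.4, 21.3]), 7.3) 0.0348
```

View pics/cs.png

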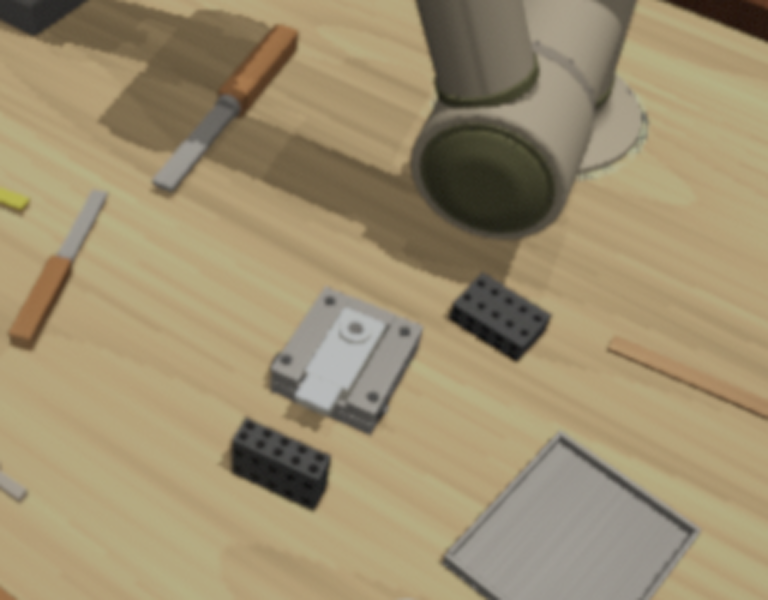

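The crop shows the small bar (handle at about (41,300), tip at about (98,195) in the crop), the lip with a shadow gap below it, and the fulcrum in front of it. The upper bar is the larger one.

```bash
python3 - <<'E'
from h import *
r=lambda a:np.round(np.array(a)*1000,1)
tip=onz("scene",[(260.8,211.3)],.013)[0]; print('tip',r(tip))
L=onz("top",[(265.3,220.3),(275.6,219.1)],.042); B=onz("top",[(268.1,258.4),(282.8,256.6)],.042)
print('lip',r(L),'body',r(B)); ax=L.mean(0)-B.mean(0); print('len',np.linalg.norm(ax)*1000,np.degrees(np.arctan2(ax[1],ax[0])))
for n in("top","scene"):
    p,d=load(n+"0"); hsv=cv2.cvtColor(p,cv2.COLOR_RGB2HSV).astype(int); H,S,V=[hsv[...,i] for i in range(3)]
    uv,P=cloud(n,d); X=P.reshape(480,640,3)
    m=(H<=16)&(S>115)&(V<190)&(X[...,2]>.012)&(X[...,2]<.05)&(abs(X[...,0]-.55)<.08)&(abs(X[...,1]+.235)<.06)
    print(n,'handle',rect(onz(n,np.argwhere(m)[:,::-1],.02)),rect(X[m]))
    # casting top by depth
    top=(X[...,2]>.0405)&(X[...,2]<.056)&(abs(X[...,0]-.455)<.08)&(abs(X[...,1]-.03)<.06)&(S<40)&(d>0)
    m=max(blobs(top,40),key=lambda b:b[1][4])[0]; print(n,'casttop',rect(onz(n,np.argwhere(m)[:,::-1],.042)))
    vd=(V<60)&(abs(X[...,0]-.57)<.05)&(abs(X[...,1]-.04)<.07)&(X[...,2]>.046)
    print(n,'fulc top',rect(onz(n,np.argwhere(vd)[:,::-1],.0508)))
    m=(S<70)&(V>60)&(X[...,2]<.03)&(abs(X[...,0]-.485)<.11)&(abs(X[...,1]-.265)<.1)&(d>0)&(X[...,2]>.012)
    print(n,'tray rim',rect(onz(n,np.argwhere(m)[:,::-1],.016)))
E
```

```text
tip [ 412.2 -285.1   13. ]
lip [[510.4  46.8  42. ]
 [513.3  18.4  42. ]] body [[404.1  39.2  42. ]
 [408.4  -0.6  42. ]]
len 106.39903046540441 7.194128423491709
top handle (array([ 547.4, -234.5]), array([96.2, 23.4]), 20.4) (array([ 548.1, -234.9]), array([96.6, 22.8]), 20.4)
top casttop (array([460.2,  27.9]), array([106.2,  39.9]), 7.6)
top fulc top (array([564.9,  40.2]), array([22.3, 67.1]), 7.4)
top tray rim (array([484.6, 262.4]), array([137.4, 161.8]), 81.6)
scene handle (array([ 550.1, -232.5]), array([104.3,  25.1]), 20.3) (array([ 549.1, -234. ]), array([96.5, 21.8]), 21.0)
scene casttop (array([458.9,  25.3]), array([106.5,  40.5]), 7.5)
scene fulc top (array([569.8,  43.5]), array([24.9, 72.2]), 7.7)
scene tray rim (array([484.6, 262.4]), array([137.5, 163.9]), 82.1)
```

```bash
python3 -m creep '[{"jaw":0,"travel":[349,277,-60],"roll":-0.051},{"jaw":0,"travel":[349,277,-60],"roll":-0.051},{"jaw":0,"travel":[349,277,-60],"roll":-0.051},{"jaw":0,"travel":[349,277,-60],"roll":-0.051},{"jaw":0,"travel":[349,277,-60],"roll":-0.051},{"jaw":0,"travel":[349,277,-60],"roll":-0.051},{"jaw":0,"travel":[349,277,-60],"roll":-0.051},{"jaw":0,"travel":[349,277,-60],"roll":-0.051},{"jaw":0,"travel":[349,277,-60],"roll":-0.051},{"jaw":0,"travel":[349,277,-150],"roll":-0.051},{"jaw":0,"travel":[349,277,-150],"roll":-0.051},{"jaw":0,"travel":[349,277,-150],"roll":-0.051}]' 40
python3 - <<'E'
from h import *
print(tip_extent, observe()['grip_width'])
p,d=snap("scene","a1"); cv2.imwrite("pics/a1c.png",cv2.resize(p[120:320,130:400],None,fx=2.5,fy=2.5)[:,:,::-1])
E
```

```text
time_s: 1.3
position: [0.5659, -0.2272, 0.2494]
tool_rot: [[0.937, 0.349, -0.009], [0.349, -0.937, 0.006], [-0.007, -0.009, -1.0]]
ft_force: [0.6, -0.1, 0.3]
grip_width: 0.0428
gripper_force: 0.0
0.1734 0.04280121175669988
```

View pics/a1c.png

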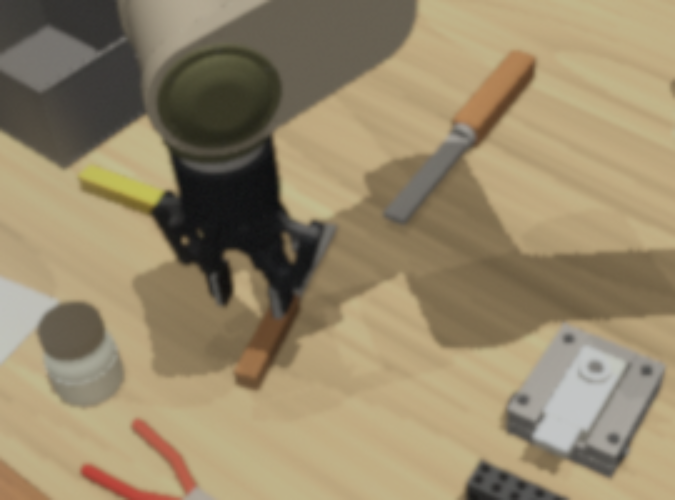

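The gripper is over the handle's rear, in line with it. I'll descend and close.

```bash
python3 -m creep '[{"jaw":0,"travel":[0,0,-40],"roll":0},{"jaw":0,"travel":[0,0,-74],"roll":0},{"jaw":0,"travel":[0,0,-74],"roll":0},{"jaw":0,"travel":[0,0,-74],"roll":0},{"jaw":0.9,"travel":[0,0,-74],"roll":0},{"jaw":0.9,"travel":[0,0,-74],"roll":0},{"jaw":0.9,"travel":[0,0,-74],"roll":0},{"jaw":0.9,"travel":[0,0,-74],"roll":0},{"jaw":0.9,"travel":[0,0,-74],"roll":0},{"jaw":0.9,"travel":[0,0,-74],"roll":0},{"jaw":0.9,"travel":[0,0,-74],"roll":0},{"jaw":0.9,"travel":[0,0,-74],"roll":0}]' 25
```

```text
time_s: 2.55
position: [0.5671, -0.2285, 0.1836]
tool_rot: [[0.937, 0.348, 0.004], [0.348, -0.937, -0.003], [0.003, 0.004, -1.0]]
ft_force: [-0.8, -0.4, 6.2]
grip_width: 0.0215
gripper_force: 25.2
```

```bash
python3 -m creep '[{"jaw":0.9,"travel":[0,0,20],"roll":0},{"jaw":0.9,"travel":[0,0,60],"roll":0},{"jaw":0.9,"travel":[0,0,110],"roll":0},{"jaw":0.9,"travel":[0,0,150],"roll":0},{"jaw":0.9,"travel":[0,0,150],"roll":0},{"jaw":0.9,"travel":[0,0,150],"roll":0},{"jaw":0.9,"travel":[0,0,150],"roll":0}]'
python3 - <<'E'
from h import *
for n in("top","scene"):
    p,d=snap(n,n+"2"); uv,P=cloud(n,d); X=P.reshape(480,640,3)
    hsv=cv2.cvtColor(p,cv2.COLOR_RGB2HSV).astype(int); H,S,V=[hsv[...,i] for i in range(3)]
    m=(H<=16)&(S>115)&(V<190)&(X[...,2]>.06)&(X[...,2]<.3)&(d>0)&(abs(X[...,0]-.55)<.12)&(abs(X[...,1]+.235)<.1)
    Q=X[m]; print(n,m.sum(),Q.min(0).round(3),Q.max(0).round(3))
p,d=load("scene2"); cv2.imwrite("pics/a2c.png",cv2.resize(p[80:320,100:400],None,fx=2.5,fy=2.5)[:,:,::-1])
E
```

```text
time_s: 3.25
position: [0.5663, -0.2279, 0.3299]
tool_rot: [[0.937, 0.348, -0.002], [0.348, -0.937, 0.001], [-0.001, -0.002, -1.0]]
ft_force: [-0.4, -0.4, -1.7]
grip_width: 0.0212
gripper_force: 24.9
top 15 [ 0.5  -0.26  0.16] [ 0.513 -0.25   0.173]
scene 265 [ 0.5   -0.257  0.149] [ 0.596 -0.182  0.233]
```

View pics/a2c.png

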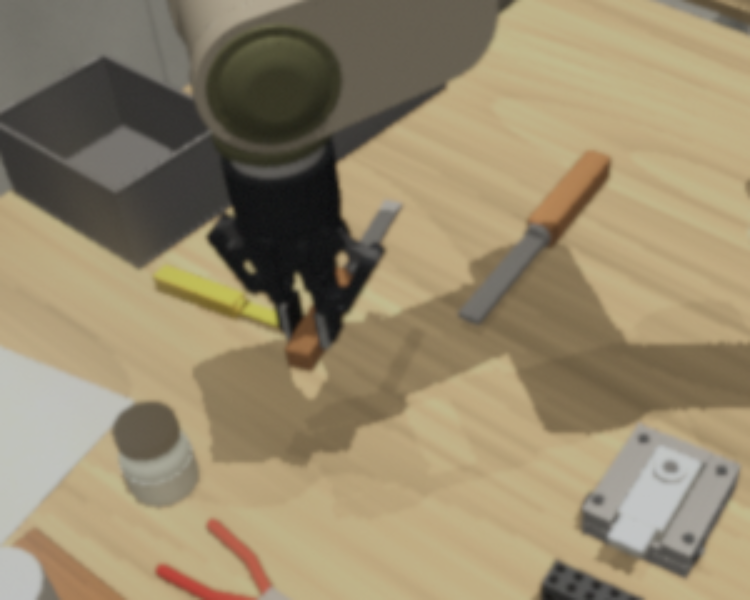

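The bar is held near the handle's end and looks about level, with the tip at crop (394,206). I'll compute its pitch from the bar's vertical plane.

```bash
cat >> h.py <<'E'
def onv(n,uv,p0,yaw):
    "ray meets the vertical plane through p0 (xy, m) along yaw (deg)"
    o,r=rays(n,uv); t=np.radians(yaw); nn=np.array([-np.sin(t),np.cos(t),0]); p=np.array([*p0,0])
    return o+r*(((p-o)@nn)/(r@nn))[:,None]
E
python3 - <<'E'
from h import *
o=observe(); print((onv("scene",[(257.6,162.4),(220,224.8),(261,160)],o['position'][:2],20.4)*1000).round(1))
p,d=load("scene2"); print((depthpts("scene",[(256,165),(254,168),(250,174)],d)*1000).round(1))
E
```

```text
[[ 401.4 -289.4  150.6]
 [ 587.  -220.4  149.9]
 [ 383.5 -296.1  143. ]]
[[ 418.4 -278.   159.5]
 [ 429.1 -274.   160.1]
 [ 447.5 -268.9  158.4]]
```

The bar is level in the grip, but it has to slope about 31° tip-down to reach under the lip over the fulcrum. The tool can't pitch, so I'll turn the bar in the grip by pressing the handle's rear end on something rigid and high. I'll check how high the dark bin's rim is.

```bash
python3 - <<'E'
from h import *
p,d=load("top0"); uv,P=cloud("top",d); X=P.reshape(480,640,3)
for v in (225,240,255,270):
    print(v,[tuple((X[v,u]*1000).round().astype(int)) for u in range(478,500,3)])
p,d=load("scene0"); uv,P=cloud("scene",d); X=P.reshape(480,640,3)
for u,v in [(150,180),(150,178),(170,172),(180,165),(197,150),(140,106),(98,143),(147,183),(160,188),(120,160)]: print((u,v),(X[v-2:v+3,u]*1000).round().astype(int)[:, :].tolist())
E
python3 -c "
import cv2;im=cv2.imread('pics/scene0.png');cv2.imwrite('pics/b.png',cv2.resize(im[70:270,60:300],None,fx=3,fy=3))"
```

```text
225 [(np.int64(497), np.int64(-558), np.int64(0)), (np.int64(498), np.int64(-567), np.int64(-2)), (np.int64(494), np.int64(-570), np.int64(15)), (np.int64(487), np.int64(-569), np.int64(43)), (np.int64(482), np.int64(-570), np.int64(63)), (np.int64(476), np.int64(-569), np.int64(91)), (np.int64(496), np.int64(-609), np.int64(5)), (np.int64(494), np.int64(-616), np.int64(11))]
240 [(np.int64(453), np.int64(-553), np.int64(3)), (np.int64(454), np.int64(-564), np.int64(-3)), (np.int64(453), np.int64(-571), np.int64(3)), (np.int64(445), np.int64(-566), np.int64(40)), (np.int64(440), np.int64(-566), np.int64(66)), (np.int64(437), np.int64(-568), np.int64(81)), (np.int64(433), np.int64(-570), np.int64(98)), (np.int64(452), np.int64(-615), np.int64(2))]
255 [(np.int64(410), np.int64(-550), np.int64(2)), (np.int64(410), np.int64(-560), np.int64(-1)), (np.int64(410), np.int64(-569), np.int64(-3)), (np.int64(405), np.int64(-566), np.int64(30)), (np.int64(401), np.int64(-568), np.int64(51)), (np.int64(397), np.int64(-567), np.int64(75)), (np.int64(393), np.int64(-568), np.int64(94)), (np.int64(
[... 692 characters left out ...]
448, -570, 11]]
(180, 165) [[408, -572, 21], [410, -570, 20], [410, -572, 15], [411, -571, 13], [413, -569, 12]]
(197, 150) [[344, -573, 31], [348, -569, 32], [348, -568, 29], [350, -567, 28], [349, -570, 22]]
(140, 106) [[350, -784, 96], [350, -785, 92], [353, -782, 91], [353, -784, 87], [355, -782, 85]]
(98, 143) [[346, -1148, -185], [346, -1150, -190], [344, -1158, -199], [347, -1154, -200], [349, -1154, -203]]
(147, 183) [[499, -604, 5], [500, -602, 3], [502, -600, 2], [506, -595, 4], [506, -597, -1]]
(160, 188) [[491, -561, 4], [491, -562, 0], [494, -559, 1], [494, -559, -2], [500, -551, 2]]
(120, 160) [[501, -701, 37], [500, -704, 32], [501, -705, 28], [498, -712, 20], [500, -711, 18]]
```

View pics/b.png

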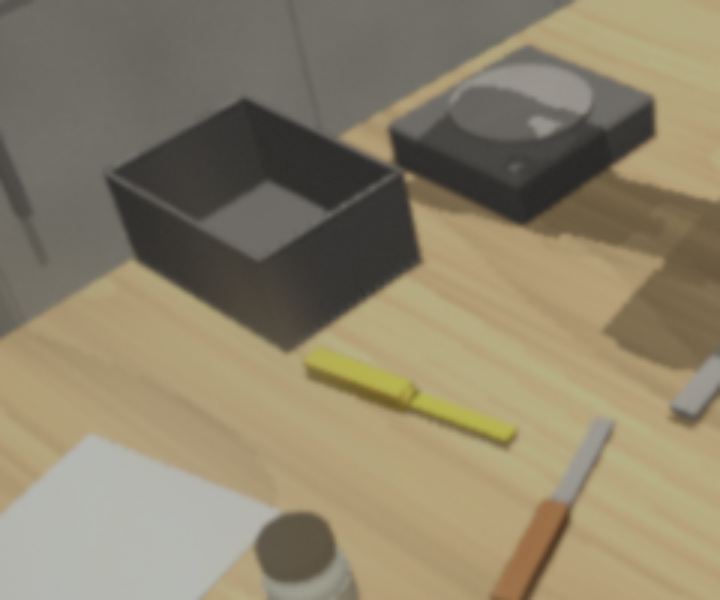

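The bin is about 100 mm high, with its left wall at y ≈ -0.568 m and x 0.35 to 0.50. That suits pressing the handle's stub straight down. I'll move the bar there, tip towards +y.

```bash
python3 -m creep '[{"jaw":0.9,"travel":[-15,-28,0],"roll":-0.15},{"jaw":0.9,"travel":[-30,-56,0],"roll":-0.3},{"jaw":0.9,"travel":[-45,-84,0],"roll":-0.45},{"jaw":0.9,"travel":[-60,-112,0],"roll":-0.6},{"jaw":0.9,"travel":[-75,-140,0],"roll":-0.75},{"jaw":0.9,"travel":[-90,-168,0],"roll":-0.9},{"jaw":0.9,"travel":[-105,-196,0],"roll":-1.05},{"jaw":0.9,"travel":[-120,-224,0],"roll":-1.2},{"jaw":0.9,"travel":[-135,-252,0],"roll":-1.35},{"jaw":0.9,"travel":[-150,-280,0],"roll":-1.5},{"jaw":0.9,"travel":[-160,-300,0],"roll":-1.65},{"jaw":0.9,"travel":[-166,-315,0],"roll":-1.8}]' 22
python3 -m creep '[{"jaw":0.9,"travel":[0,0,0],"roll":-0.127},{"jaw":0.9,"travel":[0,0,-30],"roll":-0.127},{"jaw":0.9,"travel":[0,0,-36],"roll":-0.127},{"jaw":0.9,"travel":[0,0,-36],"roll":-0.127},{"jaw":0.9,"travel":[0,0,-36],"roll":-0.127}]'
```

```text
time_s: 4.55
position: [0.3995, -0.5447, 0.3292]
tool_rot: [[0.119, -0.993, -0.001], [-0.993, -0.119, 0.002], [-0.002, 0.001, -1.0]]
ft_force: [0.8, -0.3, -0.7]
grip_width: 0.0211
gripper_force: 24.9
time_s: 5.05
position: [0.4008, -0.5432, 0.2953]
tool_rot: [[0.0, -1.0, 0.0], [-1.0, -0.0, -0.001], [0.001, -0.0, -1.0]]
ft_force: [-0.3, -0.3, -0.5]
grip_width: 0.0213
gripper_force: 24.9
```

```bash
for i in 1 2 3; do python3 -m creep '[{"jaw":0.9,"travel":[0,0,-4],"roll":0},{"jaw":0.9,"travel":[0,0,-4],"roll":0},{"jaw":0.9,"travel":[0,0,-4],"roll":0}]' 22 | egrep 'posi|ft_|gripper_f'; done
```

```text
position: [0.4006, -0.5431, 0.2911]
ft_force: [0.9, -0.0, -2.0]
gripper_force: 24.9
position: [0.4006, -0.5431, 0.2866]
ft_force: [0.5, -0.2, -2.5]
gripper_force: 24.9
position: [0.4007, -0.5431, 0.2828]
ft_force: [-0.1, 0.1, 0.3]
gripper_force: 25.2
```

```bash
for i in 1 2; do python3 -m creep '[{"jaw":0.9,"travel":[0,0,-2],"roll":0},{"jaw":0.9,"travel":[0,0,-4],"roll":0},{"jaw":0.9,"travel":[0,0,-4],"roll":0}]' 20 | egrep 'posi|ft_|gripper_f'; done
python3 - <<'E'
from h import *
p,d=snap("scene","a3"); cv2.imwrite("pics/a3c.png",cv2.resize(p[40:240,60:300],None,fx=3,fy=3)[:,:,::-1])
E
```

```text
position: [0.4008, -0.5424, 0.2796]
ft_force: [-1.3, 6.5, 7.3]
gripper_force: 26.7
position: [0.4009, -0.5421, 0.2756]
ft_force: [0.6, 9.2, 7.7]
gripper_force: 27.9
```

View pics/a3c.png

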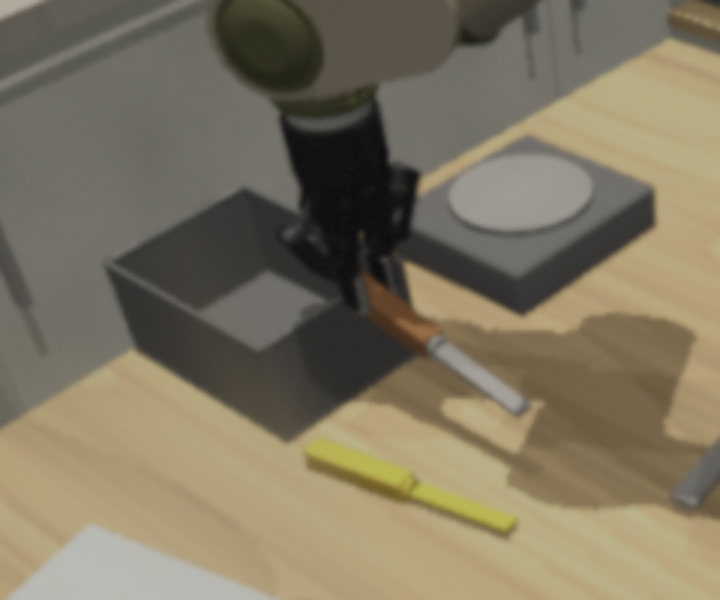

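The bar is pitching tip-down in the grip, with the tip at crop (520,408) and the bin unmoved. I'll work out the angle.

```bash
cat >> h.py <<'E'
def bartip(f,guess,yaw,n="scene"):
    "depth points of steel blade near a pixel; returns pitch by fit in the bar's plane"
    o=observe()['position']; print('tip',(onv(n,[guess],o[:2],yaw)*1000).round(1),'tcp',(o*1000).round(1))
E
python3 - <<'E'
from h import *
bartip("a3",(233.3,176),90)
p,d=load("a3"); T=onv("scene",[(233.3,176),(204.5,154.5),(190,138)],(.4007,0),90)*1000; print(T.round(1))
v=T[1]-T[0]; print(np.degrees(np.arctan2(v[2],-v[1])))
uv,P=cloud("scene",d,(135,185,175,240)); m=(abs(P[:,0]-.4)<.015)&(P[:,2]>.03)&(P[:,2]<.2)&(P[:,1]>-.52); Q=P[m]
k=np.polyfit(Q[:,1],Q[:,2],1); print(len(Q),np.degrees(np.arctan(k[0])),Q[:,1].max(),Q[:,2].min())
E
```

```text
tip [[ 400.9 -376.6   68.5]] tcp [ 400.9 -542.2  275.6]
[[ 400.7 -376.8   68.3]
 [ 400.7 -470.5   89.9]
 [ 400.7 -514.4  120.3]]
12.995127372535949
480 -15.218321090217406 -0.3715145597732188 0.06373880318576908
```

```bash
for i in 1 2; do python3 -m creep '[{"jaw":0.9,"travel":[0,0,-2],"roll":0},{"jaw":0.9,"travel":[0,0,-4],"roll":0},{"jaw":0.9,"travel":[0,0,-4],"roll":0}]' 20 | egrep 'posi|ft_|gripper_f'; done
python3 - <<'E'
from h import *
p,d=snap("scene","a4")
uv,P=cloud("scene",d,(120,200,175,260)); m=(abs(P[:,0]-.4)<.013)&(P[:,2]>.012)&(P[:,2]<.2)&(P[:,1]>-.46); Q=P[m]
k=np.polyfit(Q[:,1],Q[:,2],1); print(len(Q),np.degrees(np.arctan(k[0])),Q[:,1].max(),Q[:,2].min(), np.polyval(k,-.543))
E
```

```text
position: [0.4009, -0.5421, 0.2716]
ft_force: [-1.4, 9.1, 8.6]
gripper_force: 29.3
position: [0.4009, -0.5421, 0.2676]
ft_force: [-0.8, 8.8, 8.1]
gripper_force: 30.9
224 -24.765524251387752 -0.3802692489501196 0.025389465074521 0.1014717084864265
```

```bash
python3 -m creep '[{"jaw":0.9,"travel":[0,0,-2],"roll":0},{"jaw":0.9,"travel":[0,0,-4],"roll":0},{"jaw":0.9,"travel":[0,0,-6],"roll":0},{"jaw":0.9,"travel":[0,0,-6],"roll":0},{"jaw":0.9,"travel":[0,0,-6],"roll":0}]' 20 | egrep 'posi|ft_|gripper_f'
python3 - <<'E'
from h import *
p,d=snap("scene","a5")
uv,P=cloud("scene",d,(120,210,175,260)); m=(abs(P[:,0]-.4)<.013)&(P[:,2]>.012)&(P[:,2]<.2)&(P[:,1]>-.46); Q=P[m]
k=np.polyfit(Q[:,1],Q[:,2],1); print(len(Q),np.degrees(np.arctan(k[0])),Q[:,1].max(),Q[:,2].min(), np.polyval(k,-.543))
E
```

```text
position: [0.4009, -0.5422, 0.2627]
ft_force: [-1.5, 11.0, 14.3]
gripper_force: 33.9
159 -32.43084146810697 -0.4054531812692267 0.012042459541195094 0.09783831775552354
```

The bar is now at 32.4° tip-down. I'll lift it and carry it to above the fulcrum and lip line.

```bash
python3 -m creep '[{"jaw":0.9,"travel":[0,6,40],"roll":0},{"jaw":0.9,"travel":[0,6,90],"roll":0},{"jaw":0.9,"travel":[0,6,100],"roll":0},{"jaw":0.9,"travel":[27,60,100],"roll":0.14},{"jaw":0.9,"travel":[47,103,100],"roll":0.28},{"jaw":0.9,"travel":[67,147,100],"roll":0.42},{"jaw":0.9,"travel":[87,190,100],"roll":0.56},{"jaw":0.9,"travel":[107,234,100],"roll":0.7},{"jaw":0.9,"travel":[127,278,100],"roll":0.84},{"jaw":0.9,"travel":[147,321,100],"roll":0.98},{"jaw":0.9,"travel":[167,365,100],"roll":1.12},{"jaw":0.9,"travel":[187,408,100],"roll":1.26}]' 40
python3 -m creep '[{"jaw":0.9,"travel":[20,44,0],"roll":0.14},{"jaw":0.9,"travel":[40,88,0],"roll":0.28},{"jaw":0.9,"travel":[60,130,0],"roll":0.4},{"jaw":0.9,"travel":[80,170,0],"roll":0.442},{"jaw":0.9,"travel":[80,189,0],"roll":0.442},{"jaw":0.9,"travel":[80,189,0],"roll":0.442},{"jaw":0.9,"travel":[80,189,0],"roll":0.442},{"jaw":0.9,"travel":[80,189,0],"roll":0.442}]'
cat >> h.py <<'E'
YAW=7.5; A=np.array([np.cos(np.radians(YAW)),np.sin(np.radians(YAW))]); N=np.array([-A[1],A[0]]); EDGE=np.array([.555,.040])
def blade(n,f,zmin=.058,umin=-.07,umax=.045,tol=.02,save=True,zmax=.2):
    p,d=snap(n,f) if save else load(f)
    uv,P=cloud(n,d); u=(P[:,:2]-EDGE)@A; w=(P[:,:2]-EDGE)@N
    m=(d.ravel()>0)&(u>umin)&(u<umax)&(abs(w)<tol)&(P[:,2]>zmin)&(P[:,2]<zmax); u,w,z=u[m]*1000,w[m]*1000,P[m][:,2]*1000
    k=np.polyfit(u,z,1); r=abs(z-np.polyval(k,u))<4; k=np.polyfit(u[r],z[r],1); kw=np.polyfit(u[r],w[r],1)
    print(n,r.sum(),'pitch',np.degrees(np.arctan(k[0])).round(2),'tip u',np.sort(u[r])[:4].round(1),'w',np.median(w[r]).round(1),'w slope deg',np.degrees(np.arctan(kw[0])).round(1),'z top at u=0',np.polyval(k,0).round(1)); return k
E
python3 - <<'E'
from h import *
print(observe()['position'])
blade("scene","s6"); blade("top","t6")
E
```

```text
time_s: 9.0
position: [0.5881, -0.1332, 0.3602]
tool_rot: [[0.954, -0.301, -0.001], [-0.301, -0.954, 0.0], [-0.001, 0.0, -1.0]]
ft_force: [0.8, -0.5, -1.5]
grip_width: 0.0213
gripper_force: 40.2
time_s: 9.8
position: [0.6674, 0.0524, 0.3607]
tool_rot: [[0.992, 0.129, -0.0], [0.129, -0.992, -0.0], [-0.0, 0.0, -1.0]]
ft_force: [0.1, -0.8, -1.9]
grip_width: 0.0211
gripper_force: 40.2
[0.66740429 0.05242535 0.36067633]
scene 69 pitch 32.26 tip u [-35.1 -34.8 -33.8 -33.3] w -4.1 w slope deg -4.0 z top at u=0 125.7
top 153 pitch 32.45 tip u [-32.5 -31.8 -31.6 -31.1] w -0.5 w slope deg -0.2 z top at u=0 122.5
```

```bash
python3 -m creep '[{"jaw":0.9,"travel":[0,2,-30],"roll":0},{"jaw":0.9,"travel":[0,2,-60],"roll":0},{"jaw":0.9,"travel":[0,2,-60],"roll":0},{"jaw":0.9,"travel":[0,2,-60],"roll":0}]'|egrep 'pos|ft'
python3 - <<'E'
from h import *
for n in("top","scene"):
    f=n[0]+"7"; p,d=snap(n,f); uv,P=cloud(n,d); u=(P[:,:2]-EDGE)@A*1000; w=(P[:,:2]-EDGE)@N*1000; z=P[:,2]*1000; ok=d.ravel()>0
    def med(m): return np.median(z[m&ok]).round(1),(m&ok).sum()
    print(n,'fulc top',med((u>4)&(u<22)&(abs(w)>16)&(abs(w)<34)&(z>44)&(z<58)),'lip top',med((u>-65)&(u<-46)&(abs(w)<13)&(z>36)&(z<50)),'mould',med((abs(u+120)<40)&(abs(abs(w)-35)<8)&(z>28)&(z<40)))
    m=ok&(abs(w)<13)&(z>37)&(z<48)&(u<-35)&(u>-75); print('lip end u',np.sort(u[m])[-6:].round(1))
    m=ok&(abs(w)>14)&(abs(w)<34)&(z>48)&(z<58)&(abs(u)<30); print('fulc u',np.percentile(u[m],[1,5,95,99]).round(1))
    m=ok&(abs(w)<12)&(u<15)&(u>-42)&(z>30)&(z<75)&(z>50+.6*u+3); 
    for lo in range(-40,15,5):
        q=m&(u>=lo)&(u<lo+5); print(lo,med(q) if q.any() else '',end=' ')
    print()
E
```

```text
position: [0.6678, 0.0552, 0.3015]
ft_force: [-0.3, 0.5, -0.7]
top fulc top (np.float64(50.4), np.int64(68)) lip top (np.float64(42.0), np.int64(62)) mould (np.float64(33.4), np.int64(194))
lip end u [-43.7 -43.7 -43.1 -42.6 -42.2 -42. ]
fulc u [ 0.3  1.5 23.7 25.7]
-40  -35 (np.float64(40.9), np.int64(1)) -30 (np.float64(43.4), np.int64(14)) -25 (np.float64(49.7), np.int64(12)) -20 (np.float64(52.8), np.int64(14)) -15 (np.float64(55.5), np.int64(10)) -10 (np.float64(57.9), np.int64(15)) -5 (np.float64(61.0), np.int64(12)) 0 (np.float64(62.9), np.int64(11)) 5 (np.float64(67.6), np.int64(14)) 10 (np.float64(72.6), np.int64(10)) 
scene fulc top (np.float64(51.1), np.int64(34)) lip top (np.float64(42.7), np.int64(107)) mould (np.float64(34.8), np.int64(312))
lip end u [-43.4 -43.4 -43.1 -42.9 -42.4 -41.9]
fulc u [-1.3 -1.  23.9 24.6]
-40  -35 (np.float64(46.4), np.int64(8)) -30 (np.float64(49.0), np.int64(10)) -25 (np.float64(51.9), np.int64(16)) -20 (np.float64(54.5), np.int64(12)) -15 (np.float64(57.3), np.int64(13)) -10 (np.float64(60.7), np.int64(14)) -5 (np.float64(64.4), np.int64(11)) 0 (np.float64(66.7), np.int64(10)) 5 (np.float64(70.0), np.int64(5)) 10 (np.float64(72.4), np.int64(1))
```

```bash
python3 -m creep '[{"jaw":0.9,"travel":[0,0,-3],"roll":0},{"jaw":0.9,"travel":[0,0,-6],"roll":0},{"jaw":0.9,"travel":[0,0,-6],"roll":0},{"jaw":0.9,"travel":[0,0,-6],"roll":0}]'|egrep 'pos|ft'
python3 -m creep '[{"jaw":0.9,"travel":[-4,-0.5,-2.5],"roll":0},{"jaw":0.9,"travel":[-8,-1,-5],"roll":0},{"jaw":0.9,"travel":[-8,-1,-5],"roll":0},{"jaw":0.9,"travel":[-8,-1,-5],"roll":0}]'|egrep 'pos|ft'
python3 - <<'E'
from h import *
for n in("top","scene"):
    f=n[0]+"8"; p,d=snap(n,f); uv,P=cloud(n,d); u=(P[:,:2]-EDGE)@A*1000; w=(P[:,:2]-EDGE)@N*1000; z=P[:,2]*1000
    m=(d.ravel()>0)&(abs(w)<12)&(u<14)&(u>-41.5)&(z>20)&(z<75)&(abs(z-58-.63*u)<8)
    k=np.polyfit(u[m],z[m],1); r=abs(z[m]-np.polyval(k,u[m]))<2.5; k=np.polyfit(u[m][r],z[m][r],1); print(n,r.sum(),k,np.degrees(np.arctan(k[0])),np.polyval(k,-43.2),'umin',np.sort(u[m][r])[:4])
E
```

```text
position: [0.6676, 0.0559, 0.2948]
ft_force: [-0.6, -0.5, -1.1]
position: [0.6595, 0.0549, 0.2898]
ft_force: [0.8, -0.2, -1.1]
top 69 [ 0.58326834 55.84289868] 30.253658481556123 30.64570658665953 umin [-38.75745499 -38.17804322 -36.86043912 -36.28847404]
scene 85 [ 0.62749651 59.18135147] 32.10812780556419 32.07350209557384 umin [-41.31862713 -40.71416498 -40.65195506 -40.21588055]
```

```bash
python3 -m creep '[{"jaw":0.9,"travel":[0,0,-1.5],"roll":0},{"jaw":0.9,"travel":[0,0,-1.5],"roll":0},{"jaw":0.9,"travel":[-2,-0.3,-3],"roll":0},{"jaw":0.9,"travel":[-4,-0.5,-4.2],"roll":0},{"jaw":0.9,"travel":[-4,-0.5,-4.2],"roll":0},{"jaw":0.9,"travel":[-4,-0.5,-4.2],"roll":0}]'|egrep 'pos|ft'
```

```text
position: [0.6555, 0.0544, 0.2854]
ft_force: [-1.2, 0.8, -0.4]
```

```bash
python3 -m creep '[{"jaw":0.9,"travel":[-2,-0.3,-1.3],"roll":0},{"jaw":0.9,"travel":[-4,-0.5,-2.5],"roll":0},{"jaw":0.9,"travel":[-6,-0.8,-3.8],"roll":0},{"jaw":0.9,"travel":[-6,-0.8,-3.8],"roll":0},{"jaw":0.9,"travel":[-6,-0.8,-3.8],"roll":0}]'|egrep 'pos|ft'
python3 - <<'E'
from h import *
for n in("top","scene"):
    f=n[0]+"9"; p,d=snap(n,f); uv,P=cloud(n,d); u=(P[:,:2]-EDGE)@A*1000; w=(P[:,:2]-EDGE)@N*1000; z=P[:,2]*1000;ok=d.ravel()>0
    m=ok&(abs(w)<12)&(u<14)&(u>-40.5)&(z>20)&(z<75)&(abs(z-58-.63*u)<8)
    k=np.polyfit(u[m],z[m],1); r=abs(z[m]-np.polyval(k,u[m]))<2.5; k=np.polyfit(u[m][r],z[m][r],1); print(n,r.sum(),k,np.degrees(np.arctan(k[0])),np.polyval(k,-43.2),'umin',np.sort(u[m][r])[:4])
    m=ok&(abs(w)<13)&(z>37)&(z<50)&(u<-41)&(u>-75); print('lip end u',np.sort(u[m])[-6:].round(1),'z',np.median(z[m]))
a=cv2.resize(load("s9")[0][220:360,280:460],None,fx=4,fy=4); cv2.imwrite("pics/s9c.png",a[:,:,::-1])
E
```

```text
position: [0.6495, 0.0536, 0.2815]
ft_force: [-1.5, 0.1, -2.1]
top 65 [ 0.59226601 55.34255871] 30.636817203793328 29.756667216195478 umin [-39.36684649 -38.37652042 -38.31297762 -37.78672916]
lip end u [-43.5 -43.4 -43.3 -43.3 -43.2 -42.5] z 42.066324666151786
scene 50 [ 0.62133226 57.82961547] 31.854017644230208 30.988062002452384 umin [-40.37313256 -39.35704194 -38.83099526 -38.28720081]
lip end u [-43.6 -43.6 -43.5 -43.4 -43.  -42.5] z 42.5756612416
```

View pics/s9c.png

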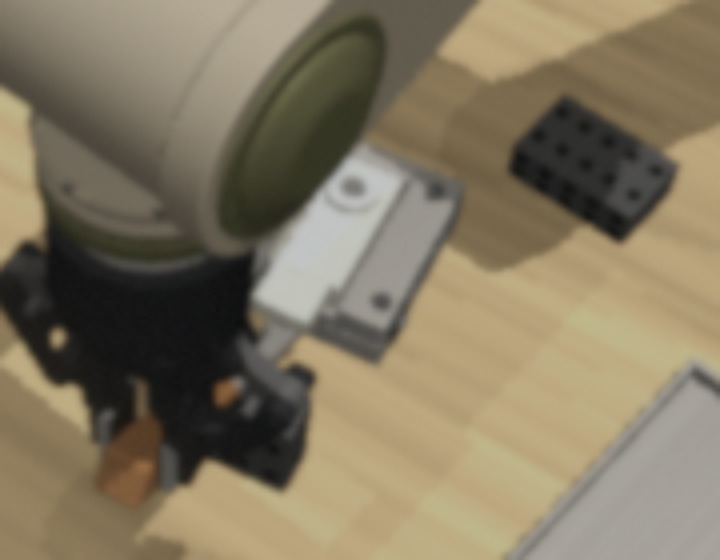

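The blade runs over the fulcrum and under the lip (around (285,330) in the crop), with about 8 mm of overlap. Now I'll lever along the arc.

```bash
python3 -m creep '[{"jaw":0.9,"travel":[1.3,0.2,-2],"roll":0},{"jaw":0.9,"travel":[2.5,0.3,-4],"roll":0},{"jaw":0.9,"travel":[3.7,0.5,-6],"roll":0},{"jaw":0.9,"travel":[4.8,0.6,-8],"roll":0},{"jaw":0.9,"travel":[5.9,0.8,-10],"roll":0},{"jaw":0.9,"travel":[7,0.9,-12],"roll":0},{"jaw":0.9,"travel":[8,1,-14],"roll":0},{"jaw":0.9,"travel":[9,1.1,-16],"roll":0},{"jaw":0.9,"travel":[9,1.1,-16],"roll":0}]' 50|egrep 'pos|ft|gri'
cat >> h.py <<'E'
def lip(f):
  for n in("top","scene"):
    p,d=snap(n,n[0]+f); uv,P=cloud(n,d); u=(P[:,:2]-EDGE)@A*1000; w=(P[:,:2]-EDGE)@N*1000; z=P[:,2]*1000;ok=d.ravel()>0
    m=ok&(abs(w)<13)&(z>36)&(z<65)&(u<-45)&(u>-145)&~((u>-145)&(u<-112)); 
    if m.sum()<5: print(n,'few');continue
    k=np.polyfit(u[m],z[m],1); print(n,m.sum(),'casting tilt',np.degrees(np.arctan(k[0])).round(2),'z at lip',np.polyval(k,-43.2).round(1),'z rear',np.polyval(k,-149).round(1),'w',np.median(w[m]).round(1),'end',np.sort(u[m])[-3:].round(1))
E
python3 -c "
from h import *;lip('10')"
```

```text
position: [0.6591, 0.0548, 0.2669]
ft_force: [-1.1, 0.5, 8.5]
grip_width: 0.021
gripper_force: 54.3
top 221 casting tilt 1.42 z at lip 44.8 z rear 42.2 w -0.2 end [-46.7 -46.3 -45.3]
scene 336 casting tilt 0.42 z at lip 45.1 z rear 44.4 w 1.0 end [-45.2 -45.2 -45.1]
```

```bash
python3 -m creep '[{"jaw":0.9,"travel":[1,0.1,-2],"roll":0},{"jaw":0.9,"travel":[1.9,0.2,-4],"roll":0},{"jaw":0.9,"travel":[2.8,0.3,-6],"roll":0},{"jaw":0.9,"travel":[3.6,0.4,-8],"roll":0},{"jaw":0.9,"travel":[4.3,0.5,-10],"roll":0},{"jaw":0.9,"travel":[5,0.6,-12],"roll":0},{"jaw":0.9,"travel":[5.6,0.7,-14],"roll":0},{"jaw":0.9,"travel":[5.6,0.7,-14],"roll":0},{"jaw":0.9,"travel":[5.6,0.7,-14],"roll":0}]' 50|egrep 'pos|ft|gri'
python3 -c "
from h import *;lip('11')"
```

```text
position: [0.6647, 0.0554, 0.2524]
ft_force: [1.8, -0.1, 5.2]
grip_width: 0.0209
gripper_force: 54.3
top 228 casting tilt 6.0 z at lip 52.3 z rear 41.1 w 0.0 end [-47.1 -46.4 -45.2]
scene 196 casting tilt 1.41 z at lip 49.7 z rear 47.1 w 5.9 end [-45.9 -45.4 -45.3]
```

```bash
python3 -m creep '[{"jaw":0.9,"travel":[0.6,0.1,-2],"roll":0},{"jaw":0.9,"travel":[1.2,0.2,-4],"roll":0},{"jaw":0.9,"travel":[1.7,0.2,-6],"roll":0},{"jaw":0.9,"travel":[1.7,0.2,-6],"roll":0},{"jaw":0.9,"travel":[1.7,0.2,-6],"roll":0}]' 50|egrep 'pos|ft|gri'
python3 -c "
from h import *;lip('12')"
```

```text
position: [0.6659, 0.0556, 0.2455]
ft_force: [0.1, -0.7, 3.2]
grip_width: 0.0203
gripper_force: 54.3
top 221 casting tilt 7.1 z at lip 54.6 z rear 41.4 w -0.2 end [-48.1 -47.7 -47.3]
scene 134 casting tilt 1.66 z at lip 51.6 z rear 48.5 w 8.0 end [-46.6 -46.2 -45. ]
```

The lip is up about 12.5 mm and the force has fallen off. I'll pull the bar out horizontally so the casting settles on the cheeks.

```bash
python3 -m creep '[{"jaw":0.9,"travel":[3,0.4,0],"roll":0},{"jaw":0.9,"travel":[6,0.8,0],"roll":0},{"jaw":0.9,"travel":[9,1.2,0],"roll":0},{"jaw":0.9,"travel":[12,1.6,0],"roll":0},{"jaw":0.9,"travel":[15,2,0],"roll":0},{"jaw":0.9,"travel":[20,2.6,0],"roll":0},{"jaw":0.9,"travel":[25,3.3,0],"roll":0},{"jaw":0.9,"travel":[25,3.3,0],"roll":0}]' 50|egrep 'pos|ft|gri'
python3 -c "
from h import *;lip('13')"
```

```text
position: [0.6918, 0.0589, 0.2459]
ft_force: [0.5, 0.2, 4.3]
grip_width: 0.0206
gripper_force: 54.2
top 227 casting tilt 4.51 z at lip 51.2 z rear 42.9 w -0.2 end [-48.1 -46.5 -46.4]
scene 89 casting tilt 2.69 z at lip 50.9 z rear 45.9 w 9.8 end [-47.4 -47.1 -46.7]
```

The casting stays propped: the lip is 9 mm up and the tilt about 4.5°. I'll take the bar back to its open spot on the bench.

```bash
python3 -m creep '[{"jaw":0.9,"travel":[6,1,30],"roll":0},{"jaw":0.9,"travel":[0,0,65],"roll":0},{"jaw":0.9,"travel":[-20,-45,65],"roll":0},{"jaw":0.9,"travel":[-40,-90,65],"roll":0},{"jaw":0.9,"travel":[-60,-135,65],"roll":0},{"jaw":0.9,"travel":[-80,-180,65],"roll":0.05},{"jaw":0.9,"travel":[-100,-225,65],"roll":0.1},{"jaw":0.9,"travel":[-125,-265,65],"roll":0.15},{"jaw":0.9,"travel":[-130,-282,65],"roll":0.2},{"jaw":0.9,"travel":[-130,-282,30],"roll":0.2},{"jaw":0.9,"travel":[-130,-282,0],"roll":0.2},{"jaw":0.9,"travel":[-130,-282,-10],"roll":0.2}]' 30|egrep 'pos|ft|gri'
python3 -m creep '[{"jaw":0.9,"travel":[0,0,-10],"roll":0},{"jaw":0.9,"travel":[0,0,-20],"roll":0},{"jaw":0.9,"travel":[0,0,-30],"roll":0},{"jaw":0.9,"travel":[0,0,-40],"roll":0},{"jaw":0.9,"travel":[0,0,-45],"roll":0},{"jaw":0.9,"travel":[0,0,-47],"roll":0},{"jaw":0.9,"travel":[0,0,-47],"roll":0},{"jaw":0.9,"travel":[0,0,-47],"roll":0}]' 22|egrep 'pos|ft|gri'
```

```text
position: [0.5604, -0.2231, 0.2328]
ft_force: [-0.1, 0.4, -1.2]
grip_width: 0.0207
gripper_force: 53.6
position: [0.561, -0.2232, 0.1891]
ft_force: [1.8, 0.9, 0.9]
grip_width: 0.0208
gripper_force: 54.1
```

```bash
python3 -m creep '[{"jaw":0.9,"travel":[0,0,-3],"roll":0},{"jaw":0.9,"travel":[0,0,-3],"roll":0},{"jaw":0.3,"travel":[0,0,-3],"roll":0},{"jaw":0.0,"travel":[0,0,-3],"roll":0},{"jaw":-0.2,"travel":[0,0,-3],"roll":0},{"jaw":-0.2,"travel":[0,0,-3],"roll":0},{"jaw":-0.2,"travel":[0,0,20],"roll":0},{"jaw":-0.2,"travel":[0,0,70],"roll":0},{"jaw":-0.4,"travel":[0,0,120],"roll":0},{"jaw":-0.4,"travel":[-20,40,120],"roll":0},{"jaw":-0.4,"travel":[-40,80,120],"roll":0},{"jaw":-0.4,"travel":[-60,120,120],"roll":0}]' 25|egrep 'pos|ft|gri'
python3 - <<'E'
from h import *
lip('14')
for n in("top","scene"):
    p,d=load(n[0]+"14"); hsv=cv2.cvtColor(p,cv2.COLOR_RGB2HSV).astype(int); H,S,V=[hsv[...,i] for i in range(3)]; uv,P=cloud(n,d); X=P.reshape(480,640,3)
    m=(H<=16)&(S>110)&(V<190)&(X[...,2]>.005)&(X[...,2]<.06)&(abs(X[...,0]-.55)<.1)&(abs(X[...,1]+.235)<.07)
    m=[b[0] for b in blobs(m,40)]
    for k in m: print(n,'handle',rect(X[k]),'z med/max',np.median(X[k][:,2]).round(4),np.percentile(X[k][:,2],97).round(4))
E
```

```text
position: [0.4998, -0.1019, 0.3089]
ft_force: [0.7, 0.3, 0.0]
grip_width: 0.0596
gripper_force: 0.0
top 11 casting tilt 7.74 z at lip 53.2 z rear 38.8 w 10.4 end [-49.2 -48.2 -47.9]
scene 353 casting tilt 3.53 z at lip 51.6 z rear 45.1 w -0.0 end [-46.7 -46.5 -46.4]
top handle (array([ 535. , -230.2]), array([98.5, 22.8]), 19.1) z med/max 0.021 0.0271
scene handle (array([ 536.4, -229.5]), array([98. , 22.6]), 19.2) z med/max 0.022 0.0248
```

The bar lies flat on the bench, with the handle top at 22 mm. Next I'll grasp the casting's proud sides.

```bash
python3 -m creep '[{"jaw":-0.4,"travel":[-15,43,0],"roll":-0.07},{"jaw":-0.4,"travel":[-30,86,0],"roll":-0.14},{"jaw":-0.4,"travel":[-45.3,128,-10],"roll":-0.2},{"jaw":-0.4,"travel":[-45.3,128,-50],"roll":-0.2},{"jaw":-0.4,"travel":[-45.3,128,-80],"roll":-0.2},{"jaw":-0.4,"travel":[-45.3,128,-90],"roll":-0.2},{"jaw":-0.4,"travel":[-45.3,128,-90],"roll":-0.2},{"jaw":-0.4,"travel":[-45.3,128,-90],"roll":-0.2}]' 40
```

```text
time_s: 20.1
position: [0.4562, 0.0245, 0.2196]
tool_rot: [[0.992, 0.13, 0.002], [0.13, -0.992, -0.0], [0.001, 0.001, -1.0]]
ft_force: [0.7, -1.2, 0.7]
grip_width: 0.0598
gripper_force: 0.0
```

```bash
python3 -m creep '[{"jaw":0,"travel":[0,0,0],"roll":0},{"jaw":0.3,"travel":[0,0,0],"roll":0},{"jaw":0.5,"travel":[0,0,0],"roll":0},{"jaw":0.5,"travel":[0,0,0],"roll":0},{"jaw":0.5,"travel":[0,0,0],"roll":0},{"jaw":0.5,"travel":[0,0,0],"roll":0}]' 40
```

```text
time_s: 20.7
position: [0.4559, 0.025, 0.2205]
tool_rot: [[0.991, 0.13, 0.004], [0.13, -0.991, -0.0], [0.004, 0.001, -1.0]]
ft_force: [-3.0, 2.6, 14.3]
grip_width: 0.0213
gripper_force: 7.4
```

The fingers closed over the top, so they were too high. I'll open, rise and check the casting.

```bash
python3 -m creep '[{"jaw":0.5,"travel":[0,0,8],"roll":0},{"jaw":-0.4,"travel":[0,0,15],"roll":0},{"jaw":-0.4,"travel":[0,0,60],"roll":0},{"jaw":-0.4,"travel":[0,-60,100],"roll":0},{"jaw":-0.4,"travel":[0,-110,110],"roll":0},{"jaw":-0.4,"travel":[0,-150,110],"roll":0},{"jaw":-0.4,"travel":[0,-150,110],"roll":0}]'|egrep 'pos|ft|gri'
python3 - <<'E'
from h import *
lip('15')
for n in("top","scene"):
    p,d=load(n[0]+"15"); hsv=cv2.cvtColor(p,cv2.COLOR_RGB2HSV).astype(int); uv,P=cloud(n,d); 
    u=(P[:,:2]-EDGE)@A*1000+109.2; w=(P[:,:2]-EDGE)@N*1000; z=P[:,2]*1000; ok=d.ravel()>0
    for lo in range(-60,70,10):
        q=ok&(u>=lo)&(u<lo+10)&(abs(w)<13)&(z>10); print(lo,np.median(z[q]).round(1),end=' ')
    q=ok&(z>38)&(z<56)&(u>-38)&(u<38)&(abs(w)<30); print(rect(P[q]),np.percentile(w[q],[2,98]).round(1))
    for f in("0",): pass
E
```

```text
position: [0.4555, -0.1289, 0.3302]
ft_force: [-0.2, 0.9, -0.5]
grip_width: 0.0597
gripper_force: 0.0
top 218 casting tilt 6.24 z at lip 52.4 z rear 40.9 w 0.3 end [-48.2 -46.8 -46.5]
scene 341 casting tilt 3.08 z at lip 51.4 z rear 45.7 w 0.1 end [-46.9 -46.6 -46.3]
-60 nan -50 nan -40 nan -30 nan -20 46.8 -10 46.0 0 46.0 10 46.9 20 48.9 30 49.0 40 50.7 50 50.8 60 52.5 (array([454.8,  31.6]), array([57.5, 48.6]), 11.8) [-15.6  22.6]
-60 35.1 -50 42.5 -40 48.3 -30 49.8 -20 49.8 -10 46.5 0 47.5 10 48.5 20 49.3 30 50.4 40 49.8 50 52.0 60 47.4 (array([446.5,  26.8]), array([75.4, 56.3]), 5.2) [-20.   19.2]
  return _methods._mean(a, axis=axis, dtype=dtype,
  ret = ret.dtype.type(ret / rcount)
```

```bash
python3 -m creep '[{"jaw":-0.4,"travel":[1,45,0],"roll":0},{"jaw":-0.4,"travel":[2,90,0],"roll":0},{"jaw":-0.4,"travel":[3,135,0],"roll":0},{"jaw":-0.4,"travel":[3,155.4,-20],"roll":0},{"jaw":-0.4,"travel":[3,155.4,-65],"roll":0},{"jaw":-0.4,"travel":[3,155.4,-105],"roll":0},{"jaw":-0.4,"travel":[3,155.4,-122],"roll":0},{"jaw":-0.4,"travel":[3,155.4,-122],"roll":0},{"jaw":-0.4,"travel":[3,155.4,-122],"roll":0}]' 40 | egrep 'pos|ft|gri'
python3 -m creep '[{"jaw":-0.1,"travel":[0,0,0],"roll":0},{"jaw":0.05,"travel":[0,0,0],"roll":0},{"jaw":0.2,"travel":[0,0,0],"roll":0},{"jaw":0.3,"travel":[0,0,0],"roll":0},{"jaw":0.3,"travel":[0,0,0],"roll":0},{"jaw":0.3,"travel":[0,0,0],"roll":0}]' 40| egrep 'pos|ft|gri'
```

```text
position: [0.4585, 0.0312, 0.2072]
ft_force: [-0.2, -1.2, 0.3]
grip_width: 0.06
gripper_force: 0.0
position: [0.459, 0.0287, 0.2086]
ft_force: [-3.9, -19.2, 9.4]
grip_width: 0.0387
gripper_force: 39.7
```

Gripped, but there's a sideways load. I'll relieve it, then lift.

```bash
python3 -m creep '[{"jaw":0.35,"travel":[0,-2,0],"roll":0},{"jaw":0.35,"travel":[0,-4,1],"roll":0},{"jaw":0.35,"travel":[0,-4,5],"roll":0},{"jaw":0.35,"travel":[0,-4,10],"roll":0},{"jaw":0.35,"travel":[0,-4,20],"roll":0},{"jaw":0.35,"travel":[0,-4,35],"roll":0},{"jaw":0.35,"travel":[0,-4,50],"roll":0},{"jaw":0.35,"travel":[0,-4,80],"roll":0},{"jaw":0.35,"travel":[0,-4,80],"roll":0}]' 50
python3 - <<'E'
from h import *
p,d=snap("scene","s16"); uv,P=cloud("scene",d); u=(P[:,:2]-EDGE)@A*1000+109.2; w=(P[:,:2]-EDGE)@N*1000; z=P[:,2]*1000
q=(d.ravel()>0)&(abs(w)<30)&(abs(u)<80)&(z>75)&(z<150)&(cv2.cvtColor(p,cv2.COLOR_RGB2HSV)[...,1].ravel()<40)&(p[...,0].ravel()>110)
print(q.sum(),rect(P[q]),np.percentile(z[q],[2,50,98]).round(1))
a=cv2.resize(p[180:380,300:500],None,fx=3,fy=3); cv2.imwrite("pics/s16c.png",a[:,:,::-1])
E
```

```text
time_s: 23.9
position: [0.459, 0.0264, 0.2902]
tool_rot: [[0.991, 0.131, 0.006], [0.131, -0.991, -0.001], [0.006, 0.002, -1.0]]
ft_force: [-0.3, 0.9, -0.8]
grip_width: 0.0386
gripper_force: 50.5
657 (array([460.3,  27.1]), array([99.8, 38.6]), 7.4) [110.4 130.5 134.7]
```

View pics/s16c.png

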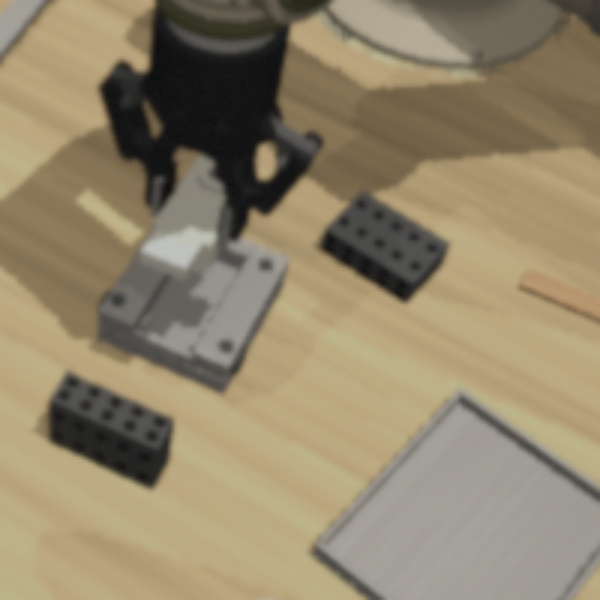

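The casting is lifted cleanly, and the fulcrum and mould haven't moved. Carrying it to the tray centre, aligned with the tray.

```bash
python3 -m creep '[{"jaw":0.35,"travel":[4,40,0],"roll":-0.06},{"jaw":0.35,"travel":[8,80,0],"roll":-0.12},{"jaw":0.35,"travel":[12,120,0],"roll":-0.18},{"jaw":0.35,"travel":[17,160,0],"roll":-0.24},{"jaw":0.35,"travel":[21,200,0],"roll":-0.274},{"jaw":0.35,"travel":[25.6,236,0],"roll":-0.274},{"jaw":0.35,"travel":[25.6,236,-20],"roll":-0.274},{"jaw":0.35,"travel":[25.6,236,-50],"roll":-0.274},{"jaw":0.35,"travel":[25.6,236,-75],"roll":-0.274},{"jaw":0.35,"travel":[25.6,236,-85],"roll":-0.274},{"jaw":0.35,"travel":[25.6,236,-90],"roll":-0.274},{"jaw":0.35,"travel":[25.6,236,-90],"roll":-0.274}]' | egrep 'pos|ft|gri'
python3 -m creep '[{"jaw":0.35,"travel":[0,0,-2],"roll":0},{"jaw":0.35,"travel":[0,0,-4],"roll":0},{"jaw":0.35,"travel":[0,0,-6],"roll":0},{"jaw":0.35,"travel":[0,0,-6],"roll":0}]' 40| egrep 'pos|ft|gri'
```

```text
position: [0.4842, 0.2622, 0.1968]
ft_force: [0.4, -0.8, -1.5]
grip_width: 0.0386
gripper_force: 50.7
position: [0.4855, 0.2622, 0.1928]
ft_force: [3.6, -2.4, 9.2]
grip_width: 0.0384
gripper_force: 52.1
```

```bash
python3 -m creep '[{"jaw":0.2,"travel":[0,0,0],"roll":0},{"jaw":0.0,"travel":[0,0,0],"roll":0},{"jaw":-0.3,"travel":[0,0,0],"roll":0},{"jaw":-0.4,"travel":[0,0,0],"roll":0},{"jaw":-0.4,"travel":[0,0,20],"roll":0},{"jaw":-0.4,"travel":[0,0,60],"roll":0},{"jaw":-0.4,"travel":[0,0,110],"roll":0},{"jaw":-0.4,"travel":[-30,-40,140],"roll":0},{"jaw":-0.4,"travel":[-60,-80,140],"roll":0},{"jaw":-0.4,"travel":[-90,-120,140],"roll":0},{"jaw":-0.4,"travel":[-90,-160,140],"roll":0},{"jaw":-0.4,"travel":[-90,-200,140],"roll":0}]' | egrep 'time|pos|ft|gri'
python3 - <<'E'
from h import *
for n in("top","scene"):
    p,d=snap(n,n[0]+"17"); uv,P=cloud(n,d); z=P[:,2]
    sat=cv2.cvtColor(p,cv2.COLOR_RGB2HSV)[...,1].ravel(); q=(d.ravel()>0)&(abs(P[:,0]-.485)<.07)&(abs(P[:,1]-.262)<.055)&(z>.024)&(z<.06)
    Q=P[q]; c,*_=np.linalg.lstsq(np.c_[Q[:,:2],np.ones(len(Q))],Q[:,2],rcond=None); print(n,q.sum(),rect(Q),np.percentile(Q[:,2]*1000,[5,50,97]).round(1),'slope deg',np.degrees(np.arctan(c[:2])).round(1))
    X=P.reshape(480,640,3); hsv=cv2.cvtColor(p,cv2.COLOR_RGB2HSV).astype(int)
    m=(hsv[...,0]<=16)&(hsv[...,1]>110)&(hsv[...,2]<190)&(X[...,2]>.005)&(X[...,2]<.06)&(abs(X[...,0]-.55)<.1)&(abs(X[...,1]+.235)<.07)
    for b in blobs(m,40): print(' handle',rect(X[b[0]]))
    p0,_=load(n+"0"); df=np.abs(p.astype(int)-p0).max(2)>60
    print(' changed',[tuple(b[1][:5]) for b in blobs(df,40)])
E
```

```text
time_s: 26.75
position: [0.3928, 0.0611, 0.331]
ft_force: [0.9, 0.5, 0.4]
grip_width: 0.0596
gripper_force: 0.0
top 517 (array([483.5, 264.3]), array([ 43.1, 107.5]), 81.1) [25.6 30.3 37.4] slope deg [-1.2  1.3]
 handle (array([ 535.2, -229.4]), array([97.2, 22.6]), 19.0)
 changed [(np.int32(355), np.int32(199), np.int32(15), np.int32(32), np.int32(59)), (np.int32(212), np.int32(208), np.int32(53), np.int32(54), np.int32(575)), (np.int32(263), np.int32(214), np.int32(26), np.int32(53), np.int32(629)), (np.int32(190), np.int32(217), np.int32(10), np.int32(37), np.int32(131)), (np.int32(320), np.int32(235), np.int32(56), np.int32(19), np.int32(212)), (np.int32(323), np.int32(237), np.int32(172), np.int32(173), np.int32(4082)), (np.int32(85), np.int32(265), np.int32(167), np.int32(169), np.int32(3936)), (np.int32(273), np.int32(267), np.int32(10), np.int32(21), np.int32(93)), (np.int32(253), np.int32(269), np.int32(41), np.int32(75), np.int32(1232)), (np.int32(517), np.int32(278), np.int32(23), np.int32(7), np.int32(68)), (np.int32(292), np.int32(282), np.int32(21), np.int32(9), np.int3
[... 1718 characters left out ...]
.int32(41), np.int32(1627)), (np.int32(413), np.int32(144), np.int32(26), np.int32(27), np.int32(260)), (np.int32(457), np.int32(144), np.int32(121), np.int32(92), np.int32(6384)), (np.int32(329), np.int32(187), np.int32(36), np.int32(25), np.int32(560)), (np.int32(395), np.int32(199), np.int32(56), np.int32(48), np.int32(958)), (np.int32(236), np.int32(237), np.int32(20), np.int32(36), np.int32(100)), (np.int32(236), np.int32(242), np.int32(13), np.int32(25), np.int32(44)), (np.int32(348), np.int32(258), np.int32(33), np.int32(27), np.int32(249)), (np.int32(343), np.int32(292), np.int32(15), np.int32(9), np.int32(67)), (np.int32(344), np.int32(301), np.int32(10), np.int32(8), np.int32(51))]
```

The casting lies flat in the tray with its top at 30 mm and the boss up. The bar is flat on the bench and the bystanders show no change.

```bash
python3 -c "
from rig import *; print(close_job())"
```

```text
the job is handed in; nothing more can be done
None
```

The job is handed in: I levered the casting loose over the fulcrum, laid the bar flat on the open bench and set the casting flat and boss-up in the tray, in about 27 s; two slips along the way were pressing the bar's handle on the dark bin's rim to pitch it, and a first casting grasp that closed on top of it (about 14 N), with no visible effect from either.

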